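Fit the reference ring and hover the scanner over it

TASK

Get the material scanner of this exhibit ready for its reference reading: first slip the orange reference ring over the steel shaft of the calibration station until it sits fully home on the black foot, and let it go. Then take the scanner by its blue grip out of its dock, carry it over the round sample plate, higher than the wood block there, and finish still holding it upright and motionless, centred about 10 mm above the top of the ring. The scanner must never touch the ring, the station, the wood block or the rock, and leave the block, the rock and the cassette where they are.

Things in the scene. Friction and masses are not known exactly. Their poses are not given: they have to be found in the camera images.
- station: Calibration station, fixed, left or right (sizes in mm): flat black round foot, diameter 90, 12 thick, with an upright steel shaft at its centre, diameter 20, 24 tall (top 36 above the table), its last 4 a cone narrowing to 12. Origin: centre of the foot's underside, on the table; z up the shaft. Ring fully home on the foot: ring centre 27, ring's flat top 42 above this origin (6 above the shaft).
- ring_mid (a point): Loose orange reference ring, upright axis (z), flat on the table at the start: outer diameter 48, bore diameter 24, 30 high (mm), about 60 g. This point is its centre, on the axis, 15 above its underside and 15 below its flat top.
- scanner_mid (a point): Hand scanner, 90 mm high, about 250 g, standing upright (z up) in its dock. Round black head with silver band, diameter 60, the lowest 36 mm; above it an upright blue block grip, 26 thick along the scanner's x, 56 wide along its y, 54 tall (36 to 90 above the underside). This point is on the axis, 45 above the underside; the grip's middle is 18 above this point.
- scanner_face (a point): The centre of the scanner's flat underside (its window face), on the scanner's axis; axes as the scanner's.
- dock: Fixed shallow grey round cup in which the scanner stands, on the side of the table opposite to the station: sizes in mm, outer diameter 88, inside diameter 76, rim 14 high, inner floor 8 mm above the table. Origin at the centre of its underside, z up.
- plate: Fixed round white sample plate between the station and the dock, diameter 230 mm, 12 mm thick. Origin at the centre of its underside, on the table, z up.
- block: Loose wood block lying on the plate, 170 long along its x axis, 75 wide along y, 90 high (mm), 500 g; its top is 102 mm above the table. Origin at the centre of its underside. An obstacle to leave where it is.
- rock: Loose reddish-brown rock on the plate beside the wood block, about 46 by 40 mm, 40 mm high. Origin at the centre of its underside. Leave where it is.
- cassette: Loose grey audio cassette lying flat on the table, 64 along its x axis, 100 along y, 12 thick (mm). Origin at the centre of its underside. Leave where it is.
There are look-alikes about, which are no part of the job. Of the things like the plate, leave any that is pink; of the rest the larger one is meant.

How it is judged:
By the outcome, as a careful person would: the job done as asked, in the order asked, and still so for the second after the job is handed in, while the arm keeps its last pose, push and grip.
It also fails if it takes over 72 s, if anything falls off the work surface, if the arm or the gripper's body presses on something with over 40 N, if the wrist force passes 120 N, or if a joint passes its speed limit or range.

ROBOT

A 6-joint arm with a two-finger parallel gripper is mounted at the origin on the work surface. World frame = base frame: x ahead of the robot, y to its left, z up, the work surface at z = 0. Lengths are in mm, angles in degrees, forces in N, time in s.
With the tool pointing down it reaches from about 250 to 800 mm from the base axis. Payload 8.5 kg.
Tool frame: the origin (TCP) lies on the centre line of the jaws, within the pads' length; the fingertips stand 8 mm ahead of it and the grasp point (between the pads) lies 11 mm behind it; x points along the fingers, y is the direction in which the jaws open and shut, and the axes are right-handed (so a half turn about x gives the same grasp; the last joint's range is limited). The gripper opens to 85 mm and grips with 20 to 120 N. Pads are 22 mm wide; open, the fingers measure 114 mm over their backs; the gripper's body (76 mm by 85 mm) begins 54 mm behind the grasp point. The pads swing forward as they close: fully open they stand 13 mm farther back than shut.
Start: joints at [70.073, 13.648, -0.773, 75.585, 0, 90], TCP at [178.919, 493.526, 239.276] pointing down, gripper open.
Joint ranges: [-152.45, 152.45], [-59.26, 108.67], [-65.41, 83.53], [-104.44, 129.93], [-82.83, 76.93], [-180, 180]. Speed limits (degrees/s): [127.2, 127.2, 159.86, 180, 180, 180].

INTERFACE

Orientations are given as a 3x3 rotation matrix whose columns are the frame's x, y, z axes.
In Python, from bench import manip, cams gives the robot as it stands.
- The arm moves only by the tool send_rows, never from a script. Its arguments are lists of equal length, an entry for each row: "offset": the shift along the tool's x, y, z in mm, a list of three; "twist": the turn about the tool's x in degrees. In form: {"offset": [[tx, ty, tz], ...], "twist": [twist, ...]}. A call has 1 to 8 rows; each row is the pose to reach, as a shift and turn from the pose commanded when the call began, along the tool's axes at that moment; what a row does not reach only later rows make up. A row lasts 1/10 s, in which the tool goes at most 50 mm and 8.59 degrees, less where a joint would pass 70% of its speed; a pose out of reach is approached as far as the arm can. A call with a gripper value outside its range is refused whole. "grip" is the opening, from -1 (shut) to 1 (fully open), set as the call begins (left out, the last holds). The fingers move at their own pace and stop on an object; the grip force is fixed at half the most. Time passes only in rows, so rows that repeat a pose let the fingers close. It gives the time, the measured TCP pose, the force and the opening at its end, in the units of the state.
- manip.sense(): the state, without advancing time (a new reading comes with each control period).
- cams.read_camera(name): name is "scene" or "top" or "wrist"; returns the picture (480x640x3 uint8, red, green, blue); there is no depth.
- cams.camera_params(name): a dict with "vertical_fov" (degrees; the focal length in pixels is half the picture's height over the tangent of half this angle, whatever the lens; pixels are square), "cx", "cy" (the principal point, pixels), "camera_from_world" (4x4, takes a point from world to camera coordinates). Camera axes: x right, y down, z forward; pixel columns grow to the right and rows downward; lengths in mm; the calibration is good to about 2 mm. A picture is of the moment at which its call begins: read the wrist's pose just before it. camera_params takes no time and is no camera call; for the wrist camera it gives the pose at the moment of the call.
- manip.finish_job(): hands the job in, once; it reports no verdict.
Trained networks look in the newest picture that a camera, given by its name, has taken for a name from the list of things; names that differ only in an ending like _2 or _b are one class to them, and where a whole thing is asked for, a point or a joint stands for the part that bears it (a point fixed in the world has none). Each returns a list of dicts, best first, with "confidence" (0 to 1); they miss things now and then, are a little off and sometimes report something else, mostly with a low value. They report only what shows in the picture. A call takes as long as a camera call. They do not tell look-alikes from the thing itself.
- cams.cut_out(name, camera): "pixels" (480x640 bool, what is visible of it) and "box" ([left, top, width, height] in pixels, round what is visible of it).
- cams.place_of(name, camera): "xy" ([column, row] in pixels: a listed point, or the origin of a listed thing).
The state is a dict: "t": time; "joints": joint angles; "qd": joint speeds; "tau": joint torques, N m; "position": TCP position; "orientation": TCP orientation; "wrist_force": force on the tool from outside, world axes, zero at the start; "ft_torque": the same for the moment, N m; "opening": finger opening in mm.
Only numpy, scipy, OpenCV 4.12 (cv2) and the standard library are available. Lean on these libraries where they do the work, as an engineer would, in place of code of your own. Each camera call takes 0.05 s, during which the arm holds its last target. There are 200 camera calls.

## Working session

There is one attempt and no reset: what is moved stays moved. The work goes in short steps, Python scripts to look and compute and a tool call to move; the robot and the scene stay as the last step left them, time stands still between calls to the robot, and variables do not carry over. Pictures are saved under pics/ and viewed, about 8 in all and at most 12, crops included, and the job is handed in when it is done.

Besides the shell and the picture viewer there is one more tool, called after "Call:" as a command line: name --pt "numbers of a row" for each row, then --argument value for the rest. send_rows: Moves the arm, as the interface text tells. Its arguments: {"type":"object","properties":{"offset":{"type":"array"},"twist":{"type":"array"},"grip":{"type":"number"}},"required":["offset","twist"]}

```bash
mkdir -p pics; ls; cat > h.py <<'E'
from bench import manip, cams
import numpy as np, cv2
def ray(P,uv):
    f=240/np.tan(np.radians(P["vertical_fov"])/2)
    T=np.array(P["camera_from_world"]); R=T[:3,:3]; t=T[:3,3]
    d=R.T@np.array([(uv[0]-P["cx"])/f,(uv[1]-P["cy"])/f,1.]); return -R.T@t, d
def at_z(P,uv,z):
    c,d=ray(P,uv); return c+d*(z-c[2])/d[2]
def proj(P,p):
    f=240/np.tan(np.radians(P["vertical_fov"])/2)
    T=np.array(P["camera_from_world"]); q=T[:3,:3]@np.array(p,float)+T[:3,3]
    return np.array([P["cx"]+f*q[0]/q[2],P["cy"]+f*q[1]/q[2]])
def snap(cam,fn):
    P=cams.camera_params(cam); im=cams.read_camera(cam)
    cv2.imwrite("pics/"+fn,im[:,:,::-1]); return P,im
E
python3 - <<'E'
from h import *
np.set_printoptions(precision=1,suppress=True)
Z=dict(station=0,ring_mid=15,scanner_mid=53,scanner_face=8,dock=0,plate=0,block=0,rock=0,cassette=0)
for c in("top","scene"):
    P,im=snap(c,c+"0.png"); print(c,ray(P,(P["cx"],P["cy"])))
    for n,z in Z.items():
        for r in cams.place_of(n,c)[:4]: print(n,r["xy"],round(r["confidence"],2),at_z(P,r["xy"],z)[:2])
s=manip.sense();print(s["t"],s["position"],np.array(s["orientation"]),s["opening"])
E
```

```text
pics
top (array([ 351. ,   11.6, 1017.9]), array([ 0.1, -0. , -1. ]))
station [179.1, 255.7] 0.91 [392.5 322.7]
ring_mid [231.3, 151.9] 0.93 [624.3 205.5]
ring_mid [449.1, 248.8] 0.6 [ 404.5 -277.7]
scanner_mid [452.1, 250.3] 0.82 [ 399.2 -273. ]
scanner_face [447.7, 246.8] 0.62 [ 409.3 -276.7]
dock [444.3, 246.7] 0.94 [ 410.  -271.4]
plate [453.7, 331.6] 0.85 [ 221.9 -287.4]
plate [454.1, 249.6] 0.64 [ 403.4 -293.2]
plate [167.3, 350.2] 0.56 [184.5 344.7]
block [322.6, 237.3] 0.91 [432.4   1.5]
rock [288.4, 229.9] 0.6 [449.4  78.3]
cassette [407.4, 147.0] 0.96 [ 638.2 -193. ]
cassette [287.6, 228.7] 0.54 [452.1  80.1]
scene (array([914.7, 730.2, 974.7]), array([-0.4, -0.6, -0.7]))
station [410.8, 349.1] 0.63 [403.4 316.4]
station [262.3, 188.8] 0.15 [ 386.8 -287.6]
ring_mid [294.2, 360.2] 0.88 [614.9 208. ]
scanner_mid [256.3, 177.4] 0.81 [ 404.5 -279.8]
scanner_mid [258.0, 192.2] 0.53 [ 431.  -227.5]
scanner_face [261.5, 191.3] 0.59 [ 398.1 -271.9]
dock [413.3, 344.2] 0.64 [391.4 310.6]
plate [314.4, 164.6] 0.93 [ 215.8 -289.5]
plate [494.0, 307.7] 0.67 [188.5 342.5]
plate [302.7, 265.4] 0.66 [453.2   0.3]
block [306.4, 260.1] 0.72 [436.9  -8.3]
block [258.1, 175.7] 0.72 [ 367.5 -341.2]
rock [313.6, 283.6] 0.64 [464.2  59.9]
cassette [412.5, 349.5] 0.71 [401.2 319.1]
cassette [191.9, 253.5] 0.63 [ 645.4 -185.9]
1.0 [178.9 493.5 239.3] [[-0.   0.3  0.9]
 [-0.   0.9 -0.3]
 [-1.  -0.   0. ]] 85.3597330138604
```

```bash
python3 -c "
import cv2,numpy as np
a=cv2.imread('pics/top0.png');print(a.shape)"
```

```text
(480, 640, 3)
```

View pics/top0.png

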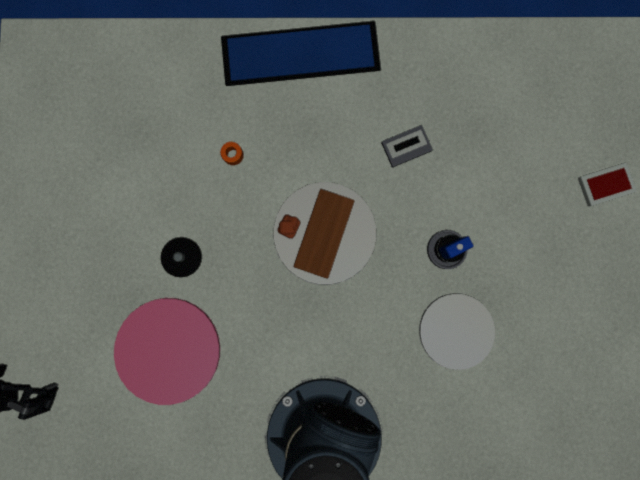

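View pics/scene0.png

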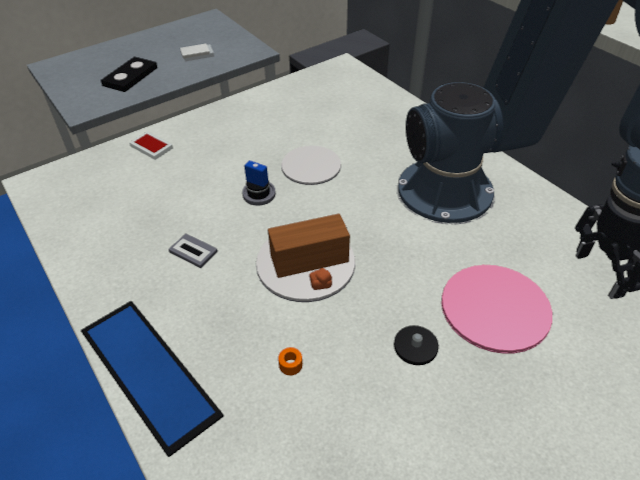

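Top picture: the ring is at (231,153), the station at (181,257), the scanner and dock at (450,248), the cassette at (406,146) and the rock at (288,226). There are three plate-like things:
- a pink disc at (167,351), which is excluded
- a small white disc at (457,331), about 75 px wide
- a large white disc at (325,233), about 103 px wide, between station and dock with the block on it. This is the one meant.

The scene picture agrees.

```bash
python3 - <<'E'
from h import *
np.set_printoptions(precision=1,suppress=True)
a=cv2.imread("pics/top0.png");cv2.imwrite("pics/crop.png",cv2.resize(a[120:410,105:505],None,fx=2,fy=2,interpolation=2))
P=cams.camera_params("top"); P2=cams.camera_params("wrist"); print(ray(P2,(P2["cx"],P2["cy"])),P2["vertical_fov"])
hsv=cv2.cvtColor(a,cv2.COLOR_BGR2HSV)
def blob(m,n,h):
    c=max(cv2.findContours(m.astype(np.uint8),0,1)[0],key=cv2.contourArea); q,r=cv2.minEnclosingCircle(c); print(n,q,r,at_z(P,q,h)[:2], 'diam',np.linalg.norm(at_z(P,(q[0]+r,q[1]),h)-at_z(P,(q[0]-r,q[1]),h)))
m=np.zeros((480,640),bool);m[130:175,210:255]=1
blob(m&(hsv[...,1]>150),"ring",30)
m[:]=0;m[225:285,150:215]=1
blob(m&(hsv[...,2]<70),"foot",12)
E
```

```text
(array([116. , 516.4, 375.5]), array([ 0.2, -0.1, -1. ])) 65.37074311383094
ring (231.742431640625, 152.742431640625) 11.678065299987793 [618.3 201.6] diam 51.58970928851086
foot (180.80435180664062, 256.84783935546875) 20.73802375793457 [389.4 315.2] diam 91.6082662064385
```

View pics/crop.png

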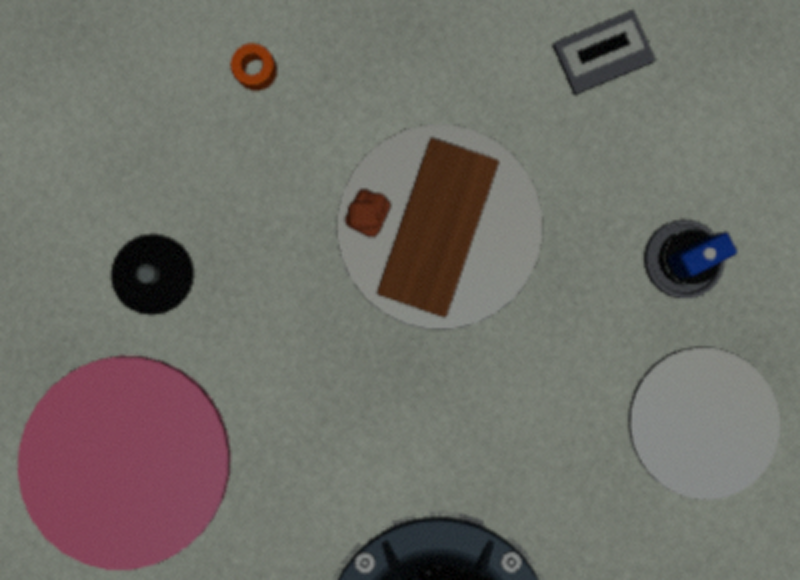

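Call:
send_rows --pt "0 -9 40" --pt "0 -18 79" --pt "0 -28 118" --pt "0 -37 158" --pt "0 -46 197" --pt "0 -55 236" --pt "0 -64 276" --pt "0 -64 276" --twist '[0, 0, 0, 0, 0, 0, 0, 0]' --grip 1

```text
t: 1.8
position: [420.0, 336.9, 239.1]
orientation: [[0.001, 0.345, 0.939], [-0.001, 0.939, -0.345], [-1.0, -0.0, 0.001]]
wrist_force: [-0.2, 0.6, 0.2]
opening: 85.4
```

Crop: the large white disc at crop (440,225) carries the block and rock, so it is the plate meant. The small white disc and the pink disc are look-alikes. Next is a wrist-camera look at the station and ring.

```bash
cat >> h.py <<'E'
def wloc(name,zc,fn=None,top=None):
    s=manip.sense(); P=cams.camera_params("wrist"); im=cams.read_camera("wrist")
    if fn: cv2.imwrite("pics/"+fn,im[:,:,::-1])
    R=np.array(s["orientation"]); p=np.array(s["position"]); print("t",s["t"],"tcp",p,"y",R[:2,1])
    for n,z in zip(name,zc):
        for r in cams.place_of(n,"wrist")[:2]:
            w=at_z(P,r["xy"],z); print(n,r["xy"],round(r["confidence"],2),w[:2],"tool d",R.T@(w-p))
    return P,im,R,p
def fitcirc(P,im,kind,z,R,p):
    h=cv2.cvtColor(im,cv2.COLOR_RGB2HSV)
    m={"orange":(h[...,1]>150)&((h[...,0]<20))&(h[...,2]>60),"black":(h[...,2]<50)&(h[...,1]<150)}[kind]
    cs=sorted(cv2.findContours(m.astype(np.uint8),0,1)[0],key=cv2.contourArea)[-3:]
    for c in cs:
        w=np.array([at_z(P,q,z)[:2] for q in c[:,0].astype(float)]).astype(np.float32)
        q,r=cv2.minEnclosingCircle(w); print(kind,q,"diam",2*r,"tool d",R.T@(np.array([*q,z])-p),c[:,0].mean(0))
E
python3 - <<'E'
from h import *
np.set_printoptions(precision=1,suppress=True)
a=wloc(["station","ring_mid"],[0,15],"w1.png"); fitcirc(*a[:2],"black",12,*a[2:])
E
```

```text
t 1.8 tcp [420.  336.9 239.1] y [0.3 0.9]
station [284.1, 184.9] 0.92 [390.7 317.4] tool d [239.  -28.4 -21. ]
ring_mid [264.1, 410.9] 0.69 [621.3 203.9] tool d [224.4 -55.3 234.6]
black (460.9024353027344, 84.2406005859375) diam 34.00735855102539 tool d [ 227.3 -223.   125.3] [102.6 324. ]
black (390.0415954589844, 316.65277099609375) diam 88.29521179199219 tool d [227.  -29.3 -21.4] [282.  184.4]
black (685.2279663085938, 248.91905212402344) diam 789.331787109375 tool d [227.4   8.9 279. ] [284.8 396.1]
```

View pics/w1.png

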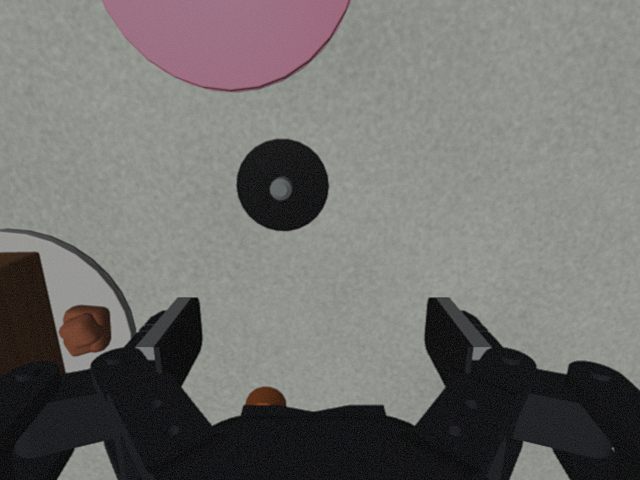

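Wrist view: the station foot centres at (282,184) with its shaft top at (281,188). The fitted diameter is 88 mm, centred at world (390.0,316.7). The ring peeks out at (265,397).

Call:
send_rows --pt "14 -8 34" --pt "28 -16 67" --pt "42 -24 100" --pt "57 -32 134" --pt "71 -40 167" --pt "85 -48 200" --pt "100 -55 232" --pt "100 -55 232" --twist '[0, 0, 0, 0, 0, 0, 0, 0]'

```text
t: 2.75
position: [616.9, 207.4, 136.7]
orientation: [[-0.002, 0.342, 0.94], [-0.001, 0.94, -0.342], [-1.0, -0.002, -0.002]]
wrist_force: [-0.7, 1.5, -0.8]
opening: 85.3
```

```bash
python3 - <<'E'
from h import *
np.set_printoptions(precision=1,suppress=True)
a=wloc(["ring_mid"],[15],"w2.png"); fitcirc(*a[:2],"orange",30,*a[2:])
E
```

```text
t 2.75 tcp [616.9 207.4 136.7] y [0.3 0.9]
ring_mid [312.2, 242.9] 0.65 [622.3 205. ] tool d [121.7  -0.2   6.1]
orange (446.42803955078125, 95.56443786621094) diam 4.884036064147949 tool d [ 107.2 -163.2 -121.8] [34.9 40.6]
orange (466.38531494140625, 63.29436492919922) diam 6.790455341339111 tool d [ 107.2 -186.7  -92. ] [ 6.3 94.4]
orange (619.4780883789062, 205.20556640625) diam 50.94599533081055 tool d [106.7  -1.    3.3] [310.3 244.6]
```

View pics/w2.png

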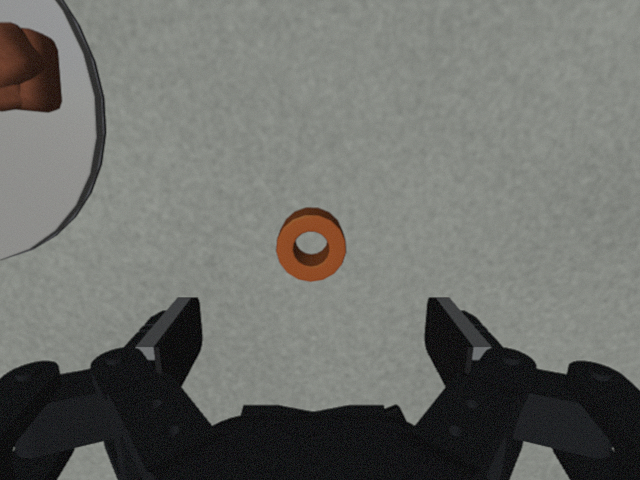

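The ring sits at (311,245) with its bore at (311,247). The ring estimates agree within about 2 mm. I'll descend with d_y −0.5 and d_z +5.

Call:
send_rows --pt "25 -0.5 5" --pt "50 -0.5 5" --pt "75 -0.5 5" --pt "100 -0.5 5" --pt "115 -0.5 5" --pt "122 -0.5 5" --pt "122 -0.5 5" --pt "122 -0.5 5" --twist '[0, 0, 0, 0, 0, 0, 0, 0]'

```text
t: 3.65
position: [620.6, 207.3, 18.6]
orientation: [[0.001, 0.34, 0.94], [0.0, 0.94, -0.34], [-1.0, 0.001, 0.001]]
wrist_force: [-0.8, -0.4, -0.6]
opening: 85.7
```

Call:
send_rows --pt "0 0 0" --pt "0 0 0" --pt "0 0 0" --pt "0 0 0" --pt "0 0 0" --pt "0 0 0" --pt "0 0 0" --pt "0 0 0" --twist '[0, 0, 0, 0, 0, 0, 0, 0]' --grip -1

```text
t: 4.45
position: [621.1, 206.4, 18.4]
orientation: [[0.001, 0.341, 0.94], [0.0, 0.94, -0.341], [-1.0, 0.001, 0.001]]
wrist_force: [-0.9, 0.2, 7.1]
opening: 45.4
```

```bash
python3 - <<'E'
from h import *
np.set_printoptions(precision=1,suppress=True)
a=wloc(["ring_mid"],[15],"w3.png"); fitcirc(*a[:2],"orange",30,*a[2:])
E
```

```text
t 4.45 tcp [621.1 206.4  18.4] y [0.3 0.9]
ring_mid [312.3, 312.0] 0.64 [622.8 205.7] tool d [ 3.4 -0.1  1.9]
orange (619.3477172851562, 206.70712280273438) diam 55.142852783203125 tool d [-11.7  -0.3  -1.7] [314.9 317.2]
```

View pics/w3.png

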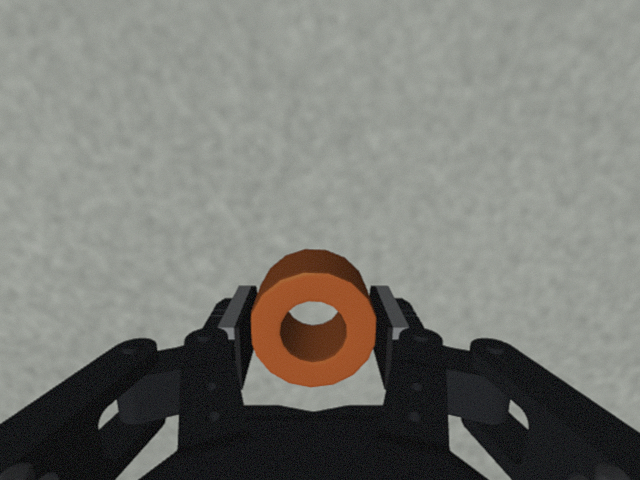

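The ring is gripped between the pads, with its top face centred near (314,330) and its bore near (314,332). I'll fit the top face for the exact in-hand offset while lifting.

Call:
send_rows --pt "-15 0 0" --pt "-40 0 0" --pt "-80 0 0" --pt "-80 0 0" --pt "-80 0 0" --twist '[0, 0, 0, 0, 0]'

```text
t: 5.05
position: [621.1, 206.4, 98.4]
orientation: [[0.002, 0.341, 0.94], [0.001, 0.94, -0.341], [-1.0, 0.001, 0.002]]
wrist_force: [-0.5, -0.4, -0.2]
opening: 45.6
```

```bash
cat >> h.py <<'E'
def ringtop(P,im,z,R,p,vmin=None):
    h=cv2.cvtColor(im,cv2.COLOR_RGB2HSV); o=(h[...,1]>150)&(h[...,0]<20)&(h[...,2]>60)
    v=h[...,2][o].astype(np.uint8); t=vmin or cv2.threshold(v,0,255,cv2.THRESH_OTSU)[0]
    m=cv2.medianBlur((o&(h[...,2]>t)).astype(np.uint8),5)
    cs=cv2.findContours(m,cv2.RETR_CCOMP,1)[0]
    for c in sorted(cs,key=cv2.contourArea)[-2:]:
        w=np.array([at_z(P,q,z)[:2] for q in c[:,0].astype(float)])
        A=np.c_[2*w,np.ones(len(w))]; x=np.linalg.lstsq(A,(w**2).sum(1),rcond=None)[0]
        r=np.sqrt(x[2]+x[:2]@x[:2]); print("ringtop thr",t,x[:2],"diam",2*r,"tool d",R.T@(np.array([*x[:2],z])-p))
E
python3 - <<'E'
from h import *
np.set_printoptions(precision=1,suppress=True)
a=wloc(["ring_mid"],[manip.sense()["position"][2]-3.4],"w4.png"); ringtop(*a[:2],a[3][2]+11.6,*a[2:])
print(manip.sense()["opening"])
E
```

```text
t 5.05 tcp [621.1 206.4  98.4] y [0.3 0.9]
ring_mid [315.2, 312.9] 0.64 [623.7 206.7] tool d [3.4 1.1 2.3]
ringtop thr 123.0 [623.5 205.7] diam 25.262247375473613 tool d [-11.6   0.1   2.5]
ringtop thr 123.0 [623.4 205.7] diam 46.37956928511519 tool d [-11.6   0.1   2.4]
45.410617255262295
```

Call:
send_rows --pt "0 5 -40" --pt "0 10 -80" --pt "0 15 -120" --pt "0 20 -160" --pt "0 25 -197" --pt "0 25 -197" --pt "0 25 -197" --twist '[0, 0, 0, 0, 0, 0, 0]'

```text
t: 5.85
position: [442.8, 297.1, 96.5]
orientation: [[-0.001, 0.339, 0.941], [-0.001, 0.941, -0.339], [-1.0, -0.001, -0.001]]
wrist_force: [0.2, 0.4, -1.2]
opening: 45.1
```

```bash
python3 - <<'E'
from h import *
np.set_printoptions(precision=1,suppress=True)
a=wloc(["station"],[0],"w5.png"); P,im,R,p=a; fitcirc(P,im,"black",12,R,p); ringtop(P,im,p[2]+11.6,R,p)
E
```

```text
t 5.85 tcp [442.8 297.1  96.5] y [0.3 0.9]
station [311.5, 156.4] 0.92 [390.1 315.3] tool d [ 96.5  -0.6 -55.7]
black (397.2137756347656, 110.16812133789062) diam 14.499382972717285 tool d [  84.8 -191.2   20.6] [  9.3 280.9]
black (390.6270446777344, 316.2007751464844) diam 88.73939514160156 tool d [ 84.5   0.4 -55.5] [313.8 153. ]
black (600.8125610351562, 246.03103637695312) diam 473.16558837890625 tool d [ 84.4   5.7 166. ] [289.8 404. ]
ringtop thr 149.0 [445.2 296.3] diam 25.234373401921918 tool d [-11.6   0.1   2.5]
ringtop thr 149.0 [445.1 296.4] diam 46.378570775808384 tool d [-11.6   0.1   2.4]
```

View pics/w5.png

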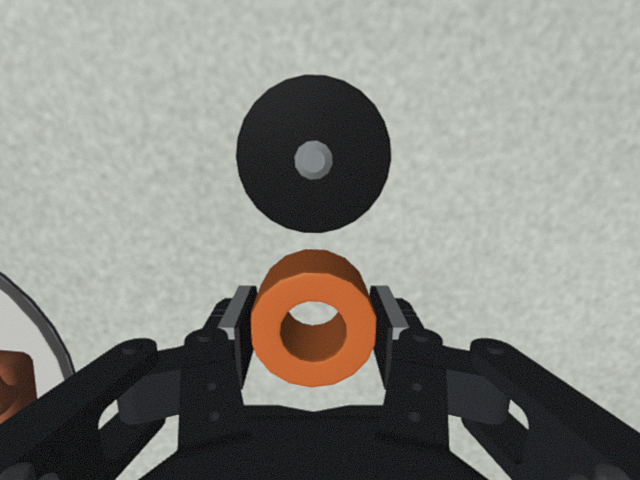

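Station foot at (313,153), shaft top at (313,159) and ring bore at (313,332) line up laterally. The shift needed is y +0.3, z −58. I'll hover just above the shaft and check down the bore.

Call:
send_rows --pt "0 0 -30" --pt "0 0.3 -58" --pt "15 0.3 -58" --pt "32 0.3 -58" --pt "36 0.3 -58" --pt "36 0.3 -58" --pt "36 0.3 -58" --twist '[0, 0, 0, 0, 0, 0, 0]'

```text
t: 6.65
position: [390.1, 316.9, 61.6]
orientation: [[0.0, 0.342, 0.94], [-0.0, 0.94, -0.342], [-1.0, 0.0, 0.0]]
wrist_force: [-0.2, -0.6, 0.3]
opening: 45.5
```

```bash
python3 - <<'E'
from h import *
np.set_printoptions(precision=1,suppress=True)
P,im,R,p=wloc(["station"],[0],"w6.png"); ringtop(P,im,p[2]+11.6,R,p)
c=proj(P,[390.4,316.4,36]);print("expected shaft top px",c, "bore top centre px",proj(P,p+R@[-11.6,.1,2.4]),"bore bottom",proj(P,p+R@[18.4,.1,2.4]))
cv2.imwrite("pics/w6c.png",cv2.resize(im[200:420,220:420,::-1],None,fx=2.7,fy=2.7,interpolation=2))
E
```

```text
t 6.65 tcp [390.1 316.9  61.6] y [0.3 0.9]
ringtop thr 142.0 [392.5 316.1] diam 25.172609978029488 tool d [-11.6   0.1   2.6]
ringtop thr 142.0 [392.4 316.2] diam 46.38965587854135 tool d [-11.6   0.1   2.4]
expected shaft top px [311.7 287.6] bore top centre px [312.7 331.3] bore bottom [312.7 297.8]
```

View pics/w6c.png

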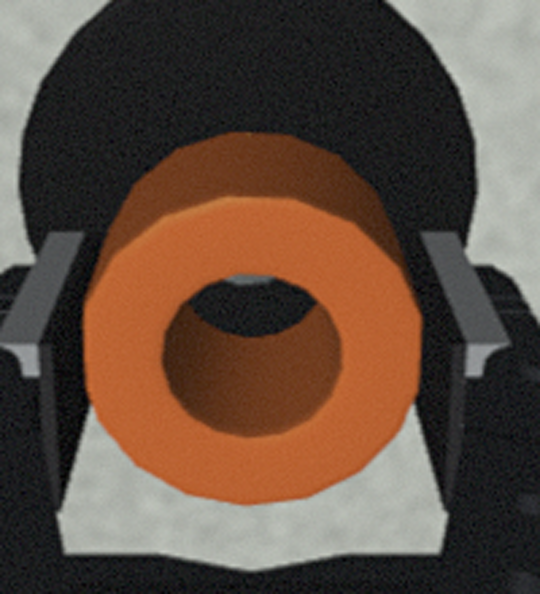

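```bash
python3 - <<'E'
from h import *
np.set_printoptions(precision=1,suppress=True)
s=manip.sense();P=cams.camera_params("wrist");R=np.array(s["orientation"]);p=np.array(s["position"]);print(p,s["qd"])
for c in ([390.4,316.4],[390,316.7]):
    c=np.array([*c,0.]); print(proj(P,c+[0,0,36]+6*R[:,2]),proj(P,c+[0,0,32]+10*R[:,2]),R.T@(c-p))
print("bore bottom near",proj(P,p+R@[18.4,.1,14.4]))
E
```

```text
[390.1 317.1  61.9] [ 0.2 -0.2 -0.2 -0.1  0.1  0.1]
[311.2 299.4] [311.2 303.6] [61.9 -0.6  0.5]
[311.5 298.5] [311.5 302.7] [61.9 -0.5  0.1]
bore bottom near [312.7 322.1]
```

Call:
send_rows --pt "0 -0.4 -2.4" --pt "0 -0.4 -2.4" --pt "4 -0.4 -2.4" --pt "8 -0.4 -2.4" --pt "12 -0.4 -2.4" --pt "15 -0.4 -2.4" --pt "15 -0.4 -2.4" --twist '[0, 0, 0, 0, 0, 0, 0]'

```text
t: 7.45
position: [386.6, 317.2, 45.7]
orientation: [[-0.001, 0.341, 0.94], [-0.001, 0.94, -0.341], [-1.0, -0.001, -0.001]]
wrist_force: [-0.3, 0.2, -0.5]
opening: 45.5
```

No contact force, and the ring is past the cone. I'll continue down.

Call:
send_rows --pt "4 0 0" --pt "8 0 0" --pt "11 0 0" --pt "13 0 0" --pt "14.5 0 0" --pt "15.5 0 0" --pt "15.5 0 0" --twist '[0, 0, 0, 0, 0, 0, 0]'

```text
t: 8.15
position: [387.0, 317.4, 30.7]
orientation: [[-0.0, 0.341, 0.94], [-0.0, 0.94, -0.341], [-1.0, -0.0, -0.0]]
wrist_force: [0.1, 0.4, -0.7]
opening: 45.0
```

Call:
send_rows --pt "0.5 0 0" --pt "1 0 0" --pt "1 0 0" --pt "1 0 0" --twist '[0, 0, 0, 0]'

```text
t: 8.55
position: [387.0, 317.5, 30.3]
orientation: [[0.0, 0.341, 0.94], [0.0, 0.94, -0.341], [-1.0, 0.0, 0.0]]
wrist_force: [-1.4, -2.3, 5.0]
opening: 45.5
```

It is in contact at exactly the expected height (30.4), so I'll release and lift.

Call:
send_rows --pt "0 0 0" --pt "0 0 0" --pt "0 0 0" --pt "0 0 0" --pt "0 0 0" --pt "0 0 0" --pt "0 0 0" --pt "0 0 0" --twist '[0, 0, 0, 0, 0, 0, 0, 0]' --grip 1

```text
t: 9.35
position: [387.0, 317.5, 29.8]
orientation: [[-0.0, 0.341, 0.94], [-0.0, 0.94, -0.341], [-1.0, -0.0, 0.0]]
wrist_force: [-0.5, 0.2, -0.5]
opening: 85.3
```

Call:
send_rows --pt "-10 0 0" --pt "-30 0 0" --pt "-60 0 0" --pt "-95 0 15" --pt "-130 0 30" --pt "-130 0 30" --pt "-130 0 30" --twist '[0, 0, 0, 0, 0, 0, 0]'

```text
t: 10.05
position: [415.7, 307.4, 160.9]
orientation: [[0.002, 0.341, 0.94], [0.001, 0.94, -0.341], [-1.0, 0.002, 0.001]]
wrist_force: [0.2, 0.4, 0.5]
opening: 85.2
```

```bash
python3 - <<'E'
from h import *
np.set_printoptions(precision=1,suppress=True)
P,im,R,p=wloc(["ring_mid","station"],[27,0],"w7.png"); ringtop(P,im,42,R,p); fitcirc(P,im,"orange",42,R,p); fitcirc(P,im,"black",12,R,p)
P,im=snap("scene","scene1.png"); 
cv2.imwrite("pics/s1c.png",np.hstack([cv2.resize(im[300:400,350:480,::-1],(480,370),interpolation=2),cv2.resize(cv2.imread("pics/w7.png"),(320,240)) if 0 else cv2.resize(cv2.imread("pics/w7.png")[0:300,160:480],(320,370))]))
E
```

```text
t 10.05 tcp [415.7 307.4 160.9] y [0.3 0.9]
ring_mid [312.6, 191.9] 0.89 [388.8 317.4] tool d [133.8   0.1 -28.8]
station [314.9, 191.2] 0.88 [392.6 318.1] tool d [160.8   1.9 -25.6]
ringtop thr 120.0 [388.7 316.9] diam 25.281532849766 tool d [118.8  -0.4 -28.8]
ringtop thr 120.0 [388.7 317. ] diam 46.01056293857765 tool d [118.8  -0.4 -28.8]
orange (436.8937683105469, 107.481689453125) diam 5.5876240730285645 tool d [ 118.6 -180.8   88.1] [ 77.3 347.3]
orange (426.3919372558594, 91.64641571044922) diam 5.689958095550537 tool d [ 118.6 -199.3   83.6] [ 51.5 342. ]
orange (388.2873840332031, 317.0965576171875) diam 49.22117233276367 tool d [118.8  -0.4 -29.2] [311.8 194.1]
black (451.642333984375, 90.20431518554688) diam 12.61552619934082 tool d [ 148.6 -192.1  107.8] [ 89.7 349.5]
black (390.1310119628906, 316.2432861328125) diam 88.41841888427734 tool d [148.8  -0.6 -27.2] [311.6 189. ]
black (613.7339477539062, 243.88438415527344) diam 618.53955078125 tool d [149.1   7.7 207.7] [266.2 391.3]
```

View pics/s1c.png

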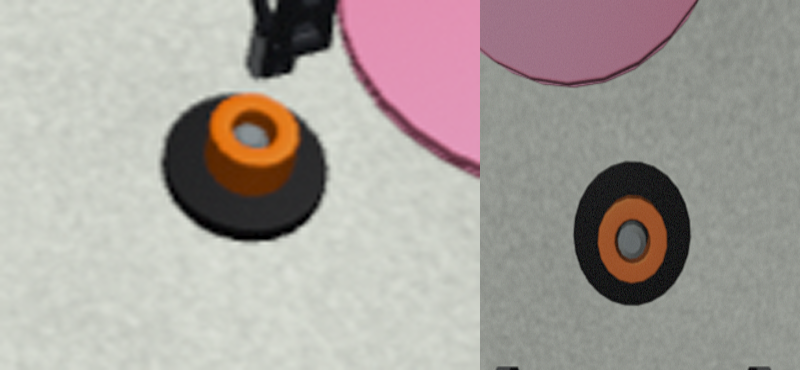

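The ring is fully home on the foot, with shaft visible inside the bore, centred at about (388.7,317.0). Now for the scanner: measure the grip's heading from the top view, and check the joints.

```bash
python3 - <<'E'
from h import *
np.set_printoptions(precision=1,suppress=True)
print(np.array(manip.sense()["joints"]))
P,im=snap("top","top1.png"); h=cv2.cvtColor(im,cv2.COLOR_RGB2HSV)
m=((h[...,0]>100)&(h[...,0]<130)&(h[...,1]>150)&(h[...,2]>100));m[:225]=0;m[270:]=0;m[:,:425]=0;m[:,480:]=0
c=max(cv2.findContours(m.astype(np.uint8),0,1)[0],key=cv2.contourArea);r=cv2.minAreaRect(c);b=cv2.boxPoints(r)
w=np.array([at_z(P,q,98)[:2] for q in b]);print(r,w.mean(0)); d=np.diff(w,axis=0)
print(np.linalg.norm(d,axis=1),np.degrees(np.arctan2(d[:,1],d[:,0])))
E
```

```text
[ 36.5  15.1 -10.9  64.1   0.   56.4]
((459.70001220703125, 246.90003967285156), (10.28591251373291, 24.59674835205078), 63.43495178222656) [ 403.8 -275.4]
[50.4 20.7 50.3] [ -63.9 -154.9  116. ]
```

Call:
send_rows --pt "-30 0 0" --pt "-60 -30 11" --pt "-90 -67 24" --pt "-90 -105 37" --pt "-90 -143 51" --pt "-90 -180 64" --pt "-90 -218 78" --pt "-90 -255 91" --twist '[0, 5, 10, 16, 22, 28, 34, 40]'

```text
t: 11.1
position: [413.1, 35.1, 249.3]
orientation: [[-0.001, 0.867, 0.498], [-0.0, 0.498, -0.867], [-1.0, -0.001, -0.0]]
wrist_force: [0.7, -0.2, 0.6]
opening: 85.4
```

Call:
send_rows --pt "0 -23 41" --pt "0 -46 82" --pt "0 -69 122" --pt "0 -93 162" --pt "0 -116 203" --pt "0 -140 244" --pt "0 -163 284" --pt "0 -163 284" --twist '[2, 4, 4, 4, 4, 4, 4, 4]'

```text
t: 11.9
position: [414.7, -295.3, 248.5]
orientation: [[-0.001, 0.9, 0.436], [-0.0, 0.436, -0.9], [-1.0, -0.001, -0.0]]
wrist_force: [-0.1, -0.6, 0.2]
opening: 84.9
```

```bash
cat >> h.py <<'E'
def grip_top(P,im,z,R,p):
    h=cv2.cvtColor(im,cv2.COLOR_RGB2HSV); o=((h[...,0]>95)&(h[...,0]<135)&(h[...,1]>120)&(h[...,2]>50))
    v=h[...,2][o]; t=cv2.threshold(v,0,255,cv2.THRESH_OTSU)[0]
    m=cv2.morphologyEx((o&(h[...,2]>t)).astype(np.uint8),cv2.MORPH_OPEN,np.ones((5,5)))
    c=max(cv2.findContours(m,0,1)[0],key=cv2.contourArea)
    w=np.array([at_z(P,q,z)[:2] for q in c[:,0].astype(float)],np.float32); r=cv2.minAreaRect(w); b=cv2.boxPoints(r); d=np.diff(b,axis=0)
    print("thr",t,"grip top",r,np.linalg.norm(d,axis=1),np.degrees(np.arctan2(d[:,1],d[:,0])),"tool d",R.T@(np.array([*r[0],z])-p),c[:,0].mean(0))
E
python3 - <<'E'
from h import *
np.set_printoptions(precision=1,suppress=True)
P,im,R,p=wloc(["scanner_mid","dock"],[53,0],"w8.png"); grip_top(P,im,98,R,p); print(np.degrees(np.arctan2(R[1,1],R[0,1])))
E
```

```text
t 11.9 tcp [ 414.7 -295.3  248.5] y [0.9 0.4]
dock [553.5, 208.7] 0.38 [ 642.2 -190.2] tool d [248.1 250.9   4.6]
thr 98.0 grip top ((404.6927490234375, -275.53765869140625), (22.39081382751465, 52.884830474853516), 26.398998260498047) [52.9 22.4 52.9] [-63.6  26.4 116.4] tool d [150.5  -0.2 -22.1] [312.8 197.1]
25.831096317033445
```

View pics/w8.png

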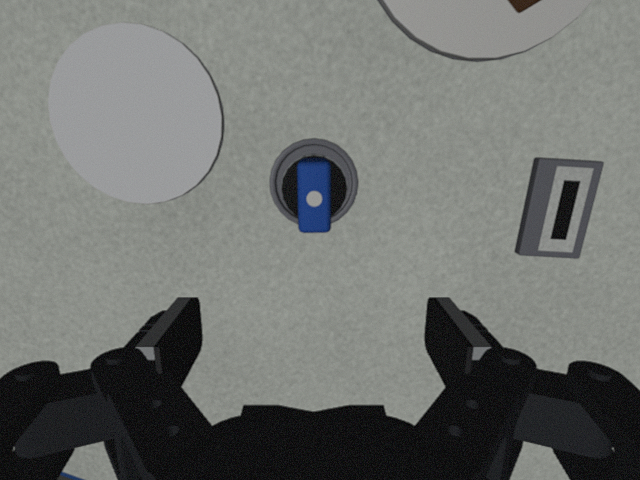

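Wrist view: the scanner grip top is at (313,197) in its dock, long side matching the jaw heading. It lies at (404.7,−275.5), heading 26.4°. I'll descend.

Call:
send_rows --pt "30 0 -22" --pt "70 0 -22" --pt "110 0 -22" --pt "145 0 -22" --pt "170 0 -22" --pt "185 0 -22" --pt "186 0 -22" --pt "186 0 -22" --twist '[-0.6, -0.6, -0.6, -0.6, -0.6, -0.6, -0.6, -0.6]'

```text
t: 12.85
position: [405.6, -270.2, 64.2]
orientation: [[-0.0, 0.893, 0.45], [0.0, 0.45, -0.893], [-1.0, -0.0, -0.0]]
wrist_force: [-0.2, 0.4, 0.6]
opening: 85.1
```

```bash
python3 - <<'E'
from h import *
np.set_printoptions(precision=1,suppress=True)
P,im,R,p=wloc(["scanner_mid"],[53],"w9.png"); grip_top(P,im,98,R,p); print(np.degrees(np.arctan2(R[1,1],R[0,1])))
E
```

```text
t 12.85 tcp [ 405.6 -270.2   64.2] y [0.9 0.5]
thr 99.0 grip top ((402.06329345703125, -269.8017578125), (23.71699333190918, 40.2015495300293), 26.467517852783203) [40.2 23.7 40.2] [-63.5  26.5 116.5] tool d [-33.8  -3.   -1.9] [303.  350.9]
26.765617684507767
```

The arm sits a few mm off the target, and both readings agree: y −3, z +4. I'll correct that, then close.

Call:
send_rows --pt "0 -3 4" --pt "1 -3 4" --pt "1 -3 4" --pt "1 -3 4" --twist '[0, 0, 0, 0]'

```text
t: 13.35
position: [404.5, -276.2, 63.0]
orientation: [[0.0, 0.894, 0.449], [-0.0, 0.449, -0.894], [-1.0, 0.0, 0.0]]
wrist_force: [0.8, -1.0, -0.1]
opening: 85.4
```

Call:
send_rows --pt "0 0 0" --pt "0 0 0" --pt "0 0 0" --pt "0 0 0" --pt "0 0 0" --pt "0 0 0" --pt "0 0 0" --pt "0 0 0" --twist '[0, 0, 0, 0, 0, 0, 0, 0]' --grip -1

```text
t: 14.15
position: [404.6, -276.1, 62.8]
orientation: [[-0.0, 0.894, 0.449], [-0.0, 0.449, -0.894], [-1.0, -0.0, 0.0]]
wrist_force: [0.3, 0.2, 1.3]
opening: 25.1
```

```bash
python3 - <<'E'
from h import *
np.set_printoptions(precision=1,suppress=True)
P,im,R,p=wloc(["scanner_mid"],[53],"w10.png"); grip_top(P,im,98,R,p); print(manip.sense()["opening"],np.degrees(np.arctan2(R[1,1],R[0,1])))
E
```

```text
t 14.15 tcp [ 404.6 -276.1   62.8] y [0.9 0.4]
thr 107.0 grip top ((401.9182434082031, -272.1101989746094), (23.64406967163086, 43.818092346191406), 26.69481086730957) [43.8 23.6 43.8] [-63.3  26.7 116.7] tool d [-35.2  -0.6  -4.8] [310.6 343.7]
25.386204697104528 26.676082199173795
```

View pics/w10.png

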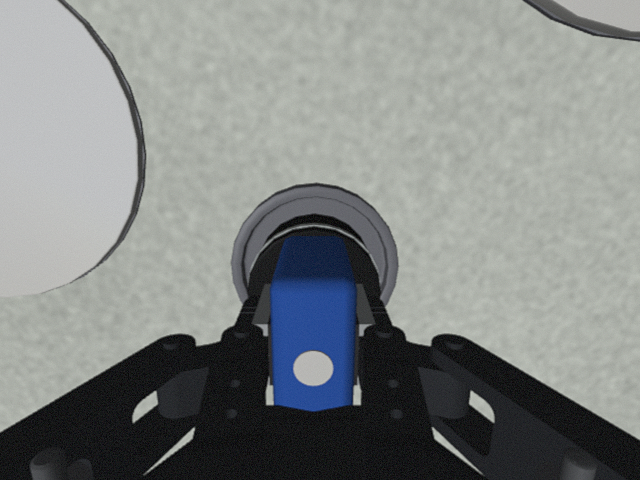

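The grip is held squarely. The white centre dot is at (313,368). I'll lift, then use the dot for the in-hand offset.

Call:
send_rows --pt "-8 0 0" --pt "-25 0 0" --pt "-55 0 0" --pt "-95 0 0" --pt "-135 0 0" --pt "-165 0 0" --pt "-180 0 0" --pt "-180 0 0" --twist '[0, 0, 0, 0, 0, 0, 0, 0]'

```text
t: 15.05
position: [405.2, -276.6, 245.3]
orientation: [[0.003, 0.894, 0.449], [-0.002, 0.449, -0.894], [-1.0, 0.002, 0.004]]
wrist_force: [0.3, -0.3, -2.0]
opening: 25.3
```

```bash
cat >> h.py <<'E'
def dot(P,im,z,R,p):
    h=cv2.cvtColor(im,cv2.COLOR_RGB2HSV); m=((h[...,1]<60)&(h[...,2]>110)).astype(np.uint8)
    n,l,s,c=cv2.connectedComponentsWithStats(m[335:402,285:345])
    i=max(range(1,n),key=lambda k:s[k][4] if abs(c[k][0]-28)<12 else 0); q=c[i]+[285,335]
    w=at_z(P,q,z); print("dot",q,s[i],w,"tool d",R.T@(w-p))
E
python3 - <<'E'
from h import *
np.set_printoptions(precision=1,suppress=True)
s=manip.sense();print(s["position"],s["wrist_force"],s["opening"]);print(np.array(s["orientation"]))
P,im,R,p=wloc(["scanner_mid","scanner_face"],[s["position"][2]-9.8,s["position"][2]-54.8],"w11.png"); dot(P,im,p[2]+35.2,R,p)
E
```

```text
[ 405.2 -276.6  245.3] [ 0.3 -0.3 -2. ] 25.318881515204687
[[ 0.   0.9  0.4]
 [-0.   0.4 -0.9]
 [-1.   0.   0. ]]
t 15.05 tcp [ 405.2 -276.6  245.3] y [0.9 0.4]
dot [312.8 367.8] [   8   16   40   35 1108] [ 405.8 -278.   280.5] tool d [-35.2  -0.    1.7]
```

Call:
send_rows --pt "0 18 -26" --pt "0 38 -57" --pt "0 58 -87" --pt "0 78 -116" --pt "0 98 -146" --pt "0 118 -176" --pt "0 138 -206" --pt "0 156 -232" --twist '[0, 0, 0, 0, 0, 0, 0, 0]'

```text
t: 16.0
position: [438.9, 2.9, 241.5]
orientation: [[-0.002, 0.893, 0.449], [-0.0, 0.449, -0.893], [-1.0, -0.002, -0.001]]
wrist_force: [1.4, -0.2, -2.4]
opening: 25.5
```

Call:
send_rows --pt "0 11 -34" --pt "0 22 -68" --pt "0 33 -102" --pt "0 44 -136" --pt "0 55 -170" --pt "0 65 -204" --pt "0 75 -238" --pt "0 84 -268" --twist '[0, 0, 0, 0, 0, 0, 0, 0]'

```text
t: 16.8
position: [393.3, 279.6, 241.3]
orientation: [[-0.002, 0.893, 0.449], [-0.002, 0.449, -0.893], [-1.0, -0.003, 0.0]]
wrist_force: [-0.0, 0.2, -1.1]
opening: 25.5
```

Call:
send_rows --pt "0 0 0" --pt "0 0 0" --pt "0 0 0" --twist '[0, 0, 0]'

```text
t: 17.1
position: [394.2, 277.6, 242.0]
orientation: [[-0.001, 0.894, 0.449], [-0.001, 0.449, -0.894], [-1.0, -0.002, 0.001]]
wrist_force: [1.2, -0.2, -3.2]
opening: 25.3
```

```bash
python3 - <<'E'
from h import *
np.set_printoptions(precision=1,suppress=True)
P,im,R,p=wloc(["ring_mid"],[27],"w12.png"); dot(P,im,p[2]+35.2,R,p); fitcirc(P,im,"black",12,R,p)
s=manip.sense();print(s["wrist_force"],s["opening"],R, "to target",R.T@(np.array([388.2,318.4,106.8])-p))
P,im=snap("scene","scene2.png")
E
```

```text
t 17.1 tcp [394.2 277.6 242. ] y [0.9 0.4]
ring_mid [326.7, 165.6] 0.64 [386.6 320.6] tool d [214.9  12.9 -42. ]
dot [312.8 367.8] [   8   16   40   35 1108] [395.  276.1 277.2] tool d [-35.2   0.    1.7]
black (389.0323791503906, 290.86822509765625) diam 138.7043914794922 tool d [229.9   1.8 -14.3] [321.8 192.9]
black (552.6178588867188, -21.620033264160156) diam 786.2199096679688 tool d [230.1   7.8 338.3] [334.7 407.6]
[ 0.4  1.  -3.3] 24.88240396746305 [[-0.   0.9  0.4]
 [-0.   0.4 -0.9]
 [-1.  -0.   0. ]] to target [135.1  13.2 -39.3]
```

Call:
send_rows --pt "0 6 -20" --pt "0 13 -39" --pt "30 13 -39" --pt "60 13 -39" --pt "85 13 -39" --pt "98 13 -39" --pt "100 13 -39" --pt "100 13 -39" --twist '[0, 0, 0, 0, 0, 0, 0, 0]'

```text
t: 18.05
position: [388.9, 318.6, 143.0]
orientation: [[-0.0, 0.894, 0.448], [-0.0, 0.448, -0.894], [-1.0, -0.0, 0.0]]
wrist_force: [-0.6, 0.3, -2.3]
opening: 25.5
```

Call:
send_rows --pt "0 0 0" --pt "0 0 0" --pt "0 0 0" --twist '[0, 0, 0]'

```text
t: 18.35
position: [389.0, 319.3, 143.5]
orientation: [[0.001, 0.894, 0.449], [0.001, 0.449, -0.894], [-1.0, 0.001, -0.0]]
wrist_force: [0.3, -0.1, -2.4]
opening: 25.4
```

```bash
python3 - <<'E'
from h import *
np.set_printoptions(precision=1,suppress=True)
P,im,R,p=wloc(["ring_mid"],[27],"w13.png"); dot(P,im,p[2]+35.2,R,p)
print("to target",R.T@(np.array([388.2,318.4,106.8])-p))
P,im=snap("scene","scene2.png")
E
```

```text
t 18.35 tcp [389.  319.3 143.5] y [0.9 0.4]
dot [312.8 367.8] [   8   16   40   35 1108] [389.7 317.8 178.7] tool d [-35.2  -0.    1.6]
to target [36.7 -1.2  0.5]
```

Call:
send_rows --pt "10 -1 0.5" --pt "20 -1 0.5" --pt "28 -1 0.5" --pt "32 -1 0.5" --pt "35 -1 0.5" --pt "36 -1 0.5" --pt "36 -1 0.5" --pt "36 -1 0.5" --twist '[0, 0, 0, 0, 0, 0, 0, 0]'

```text
t: 19.3
position: [388.1, 318.3, 107.0]
orientation: [[0.0, 0.894, 0.449], [0.0, 0.449, -0.894], [-1.0, 0.0, -0.0]]
wrist_force: [-0.1, 0.0, -2.5]
opening: 25.8
```

Call:
send_rows --pt "0 0 0" --pt "0 0 0" --pt "0 0 0" --pt "0 0 0" --twist '[0, 0, 0, 0]'

```text
t: 19.7
position: [388.0, 318.2, 106.9]
orientation: [[0.0, 0.894, 0.449], [-0.0, 0.449, -0.894], [-1.0, 0.0, 0.0]]
wrist_force: [-0.3, 0.0, -1.2]
opening: 25.2
```

```bash
python3 - <<'E'
from h import *
np.set_printoptions(precision=1,suppress=True)
P,im,R,p=wloc(["station"],[0],"w14.png"); dot(P,im,p[2]+35.2,R,p)
s=manip.sense();print("to target",R.T@(np.array([388.2,318.4,106.8])-p),s["wrist_force"],s["qd"],s["opening"])
P,im=snap("scene","scene3.png")
a=np.array([388.9,316.9])
print("ring top / face / scanner top px",[proj(P,[*a,z]) for z in(42,52,142)])
cv2.imwrite("pics/s3c.png",cv2.resize(im[270:400,340:490,::-1],None,fx=4,fy=4,interpolation=2))
E
```

```text
t 19.7 tcp [388.  318.2 106.9] y [0.9 0.4]
dot [312.7 367.8] [   8   16   40   35 1107] [388.7 316.7 142.1] tool d [-35.2  -0.    1.6]
to target [ 0.1  0.3 -0.1] [-0.4  0.3 -2. ] [-0.1 -0.   0.1  0.1 -0.   0.1] 25.272392113346456
ring top / face / scanner top px [array([418.7, 333.9]), array([419.3, 331. ]), array([425. , 302.9])]
```

View pics/s3c.png

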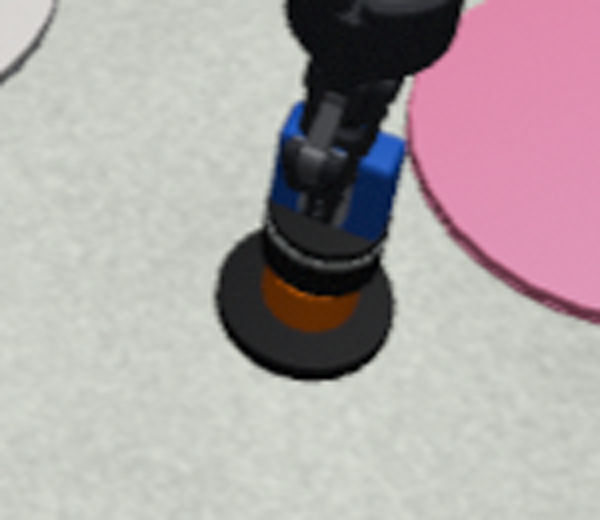

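The view shows the scanner head centred over the ring at crop (320,290). The ring is still on the foot, and there is no contact force beyond the scanner's weight. The arm is at rest, so I'm handing in.

```bash
python3 -c "
from bench import manip
print(manip.finish_job())"
```

```text
the job is handed in; nothing more can be done
None
```

The job is handed in: the orange ring is home on the station, and the scanner is held upright and still above it. It took about 20 s of the 72 s; no verdict came back.

- **Ring:** It met the foot with about 5 N at the expected height. After release it sat centred near (388.7, 317.0), against a foot centre of about (390.1, 316.4). That difference is within the bore's play.
- **Scanner:** I took it by the blue grip and carried it over the larger white plate with its underside about 187 mm above the table, clear of the 102 mm block. Its axis ended near (388.7, 316.7), within about 0.5 mm of the ring in the same camera. Its underside is at about 52 mm, 10 mm above the ring top.
- **Last checks:** The arm was at rest, and the wrist force was only about the scanner's weight, so I saw no sign of contact. The 10 mm gap is worked out from the arm's height and the height at grasp; I could not see it directly.
- **Misses:** The network missed the scanner in the close wrist pictures, so I used the grip's top face and white dot instead. Measured positions were also a few mm off target after some moves, which I corrected each time. I did not re-measure the block, rock and cassette at the end; the moves stayed clear of them.

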